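# Find the drive by weight and send it in the job tote

### The job

Only one of the three identical closed drive cases in the rack still has a drive in it: lift them to feel which is the heavy one, and stand that case upright in the narrow front compartment of the tote on the roller track, setting it down gently; the empty cases belong in the rack. Then push the loaded tote smoothly along the rollers until it is fully home against the end stop of the bay. Do not drop a case, and leave the other things on the desk where they are.

Things in the scene. Friction and masses are not known exactly. Their poses are not given: they have to be found in the camera images.
- case_a_mid (a point): centre (56 mm above the underside) of a closed black plastic drive case with blank paper labels, 160 mm long (its x), 36 mm thick (its y), 112 mm tall (its z), standing on its long edge in the slot at the -y end of the rack. The three look alike: empty about 0.15 kg, with the drive inside 0.6 to 0.7 kg. The upper half stands clear of rack and tote walls and can be gripped across the 36 mm
- case_b_mid (a point): centre (56 mm above the underside) of a closed black plastic drive case with blank paper labels, 160 mm long (its x), 36 mm thick (its y), 112 mm tall (its z), standing on its long edge in the middle slot of the rack. The three look alike: empty about 0.15 kg, with the drive inside 0.6 to 0.7 kg. The upper half stands clear of rack and tote walls and can be gripped across the 36 mm
- case_c_mid (a point): centre (56 mm above the underside) of a closed black plastic drive case with blank paper labels, 160 mm long (its x), 36 mm thick (its y), 112 mm tall (its z), standing on its long edge in the slot at the +y end of the rack. The three look alike: empty about 0.15 kg, with the drive inside 0.6 to 0.7 kg. The upper half stands clear of rack and tote walls and can be gripped across the 36 mm
- case_a: the same case as case_a_mid; here the origin is the centre of its underside
- case_b: the same case as case_b_mid; here the origin is the centre of its underside
- case_c: the same case as case_c_mid; here the origin is the centre of its underside
- rack_floor (a point): centre of the floor of the rack's middle slot, the level on which the cases stand (6 mm above the desk). Dark steel rack, fixed, 170 mm (its x) by 212 mm (its y); three slots 46 mm wide, 76 mm apart along its y, between thin fins that rise 45 mm above this floor
- tote: open grey plastic tote, loose on the rollers, 200 mm wide (its x), 210 mm long (its y, which points to the bay), 65 mm high, walls 4 mm, 0.4 kg; origin at the centre of its underside. A cross divider parts it into a narrow front compartment (nearest the bay) and a large rear one, where a blue drive bracket lies
- tote_slot (a point): centre of the floor of the tote's narrow front compartment; 62 mm along the tote's y, 192 mm along its x; its walls rise 61 mm above this point, the divider 55 mm. The case fits with its long side along the tote's x
- tote_rear (a point): middle of the outer face of the tote's rear wall (the one away from the bay), 45 mm above the tote's underside: where it can be pushed towards the bay (its +y)
- track: fixed roller track, 540 mm long (its y), origin on the desk under its middle. Free-turning steel rollers, tops 45 mm above the desk, between side rails 212 mm apart, 23 mm higher, that guide the tote. 1 to 2 N moves the tote and it stays where it is left. At the +y end is the bay: grey cheeks up to 98 mm above the desk and an end stop with two rubber bumpers
- bay_home (a point): where the tote's origin lies when the tote is fully home, touching both bumpers of the end stop (145 mm along the track's +y from its origin, at roller-top height); axes as the track's
- screwdriver_grip (a point): handle of a loose screwdriver on the desk; leave alone
- fan: loose black 80 mm computer fan, 25 mm thick, origin under its centre; leave alone
- mug: loose white mug, 80 mm across, 92 mm high, origin under its centre; leave alone
- screw_dish: loose steel screw dish, 80 mm across, 22 mm high, origin under its centre; leave alone
Mind the look-alikes: they are no part of the job. What is shaped like the case_b but turquoise or yellow is not meant. Leave any green look-alike of the case_a alone.

How it is judged:
On the way, in this order (a step that is already met when the one before it is completed fails the run):
1. the full case stands released in the tote's narrow compartment (((x of case_a_mid in the frame of tote_slot between -0.03 and 0.03 m and y of case_a_mid in the frame of tote_slot between -0.025 and 0.025 m and z of case_a_mid in the frame of tote_slot between 0.035 and 0.075 m and angle between case_a_mid's own z axis and vertical below 0.5 rad and contact force between case_a and tote above 3.5 N and contact force between the fingers and case_a below 0.1 N) or (x of case_b_mid in the frame of tote_slot between -0.03 and 0.03 m and y of case_b_mid in the frame of tote_slot between -0.025 and 0.025 m and z of case_b_mid in the frame of tote_slot between 0.035 and 0.075 m and angle between case_b_mid's own z axis and vertical below 0.5 rad and contact force between case_b and tote above 3.5 N and contact force between the fingers and case_b below 0.1 N) or (x of case_c_mid in the frame of tote_slot between -0.03 and 0.03 m and y of case_c_mid in the frame of tote_slot between -0.025 and 0.025 m and z of case_c_mid in the frame of tote_slot between 0.035 and 0.075 m and angle between case_c_mid's own z axis and vertical below 0.5 rad and contact force between case_c and tote above 3.5 N and contact force between the fingers and case_c below 0.1 N))), for 0.2 s.
2. the loaded tote is fully home against the end stop of the bay (y of tote in the frame of bay_home above -0.008 m and z of tote in the frame of bay_home between -0.006 and 0.006 m and angle between the y axis of tote and the y axis of bay_home, either way round below 0.1 rad), for 0.2 s.
At the end, for the whole second after the job is handed in: The tote is on the rollers within 8 mm of touching the bay's end stop; the case with the drive (its weight, more than 3.5 N, rests on the tote) stands in the narrow compartment, leaning less than 0.5 rad; the two empty cases stand in slots of the rack; all released and at rest (all of step 2 and (((x of case_a_mid in the frame of tote_slot between -0.03 and 0.03 m and y of case_a_mid in the frame of tote_slot between -0.025 and 0.025 m and z of case_a_mid in the frame of tote_slot between 0.035 and 0.075 m and angle between case_a_mid's own z axis and vertical below 0.5 rad and contact force between case_a and tote above 3.5 N and contact force between the fingers and case_a below 0.1 N) and (x of case_b_mid in the frame of rack_floor between -0.02 and 0.02 m and y of case_b_mid in the frame of rack_floor between -0.095 and 0.095 m and z of case_b_mid in the frame of rack_floor between 0.045 and 0.064 m and angle between case_b_mid's own z axis and vertical below 0.25 rad) and (x of case_c_mid in the frame of rack_floor between -0.02 and 0.02 m and y of case_c_mid in the frame of rack_floor between -0.095 and 0.095 m and z of case_c_mid in the frame of rack_floor between 0.045 and 0.064 m and angle between case_c_mid's own z axis and vertical below 0.25 rad)) or ((x of case_b_mid in the frame of tote_slot between -0.03 and 0.03 m and y of case_b_mid in the frame of tote_slot between -0.025 and 0.025 m and z of case_b_mid in the frame of tote_slot between 0.035 and 0.075 m and angle between case_b_mid's own z axis and vertical below 0.5 rad and contact force between case_b and tote above 3.5 N and contact force between the fingers and case_b below 0.1 N) and (x of case_a_mid in the frame of rack_floor between -0.02 and 0.02 m and y of case_a_mid in the frame of rack_floor between -0.095 and 0.095 m and z of case_a_mid in the frame of rack_floor between 0.045 and 0.064 m and angle between case_a_mid's own z axis and vertical below 0.25 rad) and (x of case_c_mid in the frame of rack_floor between -0.02 and 0.02 m and y of case_c_mid in the frame of rack_floor between -0.095 and 0.095 m and z of case_c_mid in the frame of rack_floor between 0.045 and 0.064 m and angle between case_c_mid's own z axis and vertical below 0.25 rad)) or ((x of case_c_mid in the frame of tote_slot between -0.03 and 0.03 m and y of case_c_mid in the frame of tote_slot between -0.025 and 0.025 m and z of case_c_mid in the frame of tote_slot between 0.035 and 0.075 m and angle between case_c_mid's own z axis and vertical below 0.5 rad and contact force between case_c and tote above 3.5 N and contact force between the fingers and case_c below 0.1 N) and (x of case_a_mid in the frame of rack_floor between -0.02 and 0.02 m and y of case_a_mid in the frame of rack_floor between -0.095 and 0.095 m and z of case_a_mid in the frame of rack_floor between 0.045 and 0.064 m and angle between case_a_mid's own z axis and vertical below 0.25 rad) and (x of case_b_mid in the frame of rack_floor between -0.02 and 0.02 m and y of case_b_mid in the frame of rack_floor between -0.095 and 0.095 m and z of case_b_mid in the frame of rack_floor between 0.045 and 0.064 m and angle between case_b_mid's own z axis and vertical below 0.25 rad))) and linear speed of each of tote, case_a, case_b, case_c below 0.02 m/s).
It fails at once if a case is dropped (falls unheld at more than 0.6 m/s) ((linear speed of case_a above 0.6 m/s and contact force between the fingers and case_a below 0.1 N) or (linear speed of case_b above 0.6 m/s and contact force between the fingers and case_b below 0.1 N) or (linear speed of case_c above 0.6 m/s and contact force between the fingers and case_c below 0.1 N)).
It fails at once if the tote is shoved at more than 0.5 m/s (linear speed of tote above 0.5 m/s).
It fails at once if a bystander (screwdriver, fan, mug, screw dish) is moved by more than 20 mm (distance of any of screwdriver_grip, fan, mug, screw_dish from where it was at the start of the episode above 0.02 m).
It also fails if it takes over 72 s, if anything falls off the work surface, if the arm or the gripper's body presses on something with over 40 N, if the wrist force passes 120 N, or if a joint passes its speed limit or range.

### The arm

A 7-joint arm with a two-finger parallel gripper is mounted at the origin on the work surface. World frame = base frame: x ahead of the robot, y to its left, z up, the work surface at z = 0. Lengths are in m, angles in rad, forces in N, time in s.
With the tool pointing down it reaches from about 0.4 to 0.875 m from the base axis. Payload 19.3 kg.
Tool frame: the origin (TCP) lies between the finger pads; the fingertips stand 17 mm ahead of it and the grasp point (between the pads) lies 2 mm behind it; z points along the fingers, x is the direction in which the jaws open and shut, and the axes are right-handed (so a half turn about z gives the same grasp; the last joint's range is limited). The gripper opens to 85 mm and grips with 20 to 120 N. Pads are 22 mm wide; open, the fingers measure 114 mm over their backs; the gripper's body (76 mm by 85 mm) begins 54 mm behind the grasp point. The pads swing forward as they close: fully open they stand 13 mm farther back than shut.
Start: joints at [-1.293, 0.521, -0.036, 1.599, 0.021, 1.021, -0.113], TCP at [0.213, 0.588, 0.248] pointing down, gripper open.
Joint ranges: [-2.91, 2.91], [-0.3, 2.13], [-1.5, 1.42], [0.17, 2.43], [-1.26, 4.41], [0.16, 1.93], [-2.52, 2.52]. Speed limits (rad/s): [1.89, 1.89, 2.39, 2.39, 3.01, 3.01, 3.01].

### API

Orientations are given as [roll, pitch, yaw] about the fixed x, y, z axes, in that order (R = Rz(yaw) Ry(pitch) Rx(roll)).
In Python, from workcell import bot gives the robot as it stands. The module is installed in compiled form; this text tells all that it offers.
- The arm moves only by the tool arm_command, never from a script. Its argument "targets" is a list of rows, each a list of 6 numbers: the shift along the tool's x, y, z in mm, then the turn, a rotation vector about the tool's x, y, z in degrees. In form: [[x, y, z, wx, wy, wz], ...]. A call has 1 to 8 rows; each row shifts and turns the pose as measured when the row begins, along the tool's axes as they then stand; what a row does not reach is not made up. A row lasts 1/10 s, in which the tool goes at most 50 mm and 8.59 degrees, less where a joint would pass 70% of its speed; a pose out of reach is approached as far as the arm can. A call is refused whole if a number of a shift passes 50 or a number of a turn 8.59, either way. A call with a gripper value outside its range is refused whole. "grip" is the opening in per cent of the stroke, from 0 (shut) to 100 (fully open), set as the call begins (left out, the last holds). The fingers move at their own pace and stop on an object; "grip_force" is the grip in N (left out, the last holds). Time passes only in rows, so rows that do not move let the fingers close. It gives the time, the measured TCP pose, the force and the opening at its end, in the units of the state.
- bot.observe(): the state, without advancing time (a new reading comes with each control period).
- bot.grab_frame(name): name is "scene" or "top" or "wrist"; returns a dict with "color" (400x640x3 uint8, red, green, blue), "depth" (400x640 float32, m along the optical axis (not along the pixel's ray), 0 where there is no reading), "fov_y" (degrees; the focal length in pixels is half the picture's height over the tangent of half this angle, whatever the lens; pixels are square), "cx", "cy" (the principal point, pixels), "R" (3x3) and "t" (3): a world point X has camera coordinates R X + t; the wrist camera has in their place "hand_eye" (4x4, takes a point from camera to tool coordinates, whose origin is the TCP and whose axes are the tool frame's). Camera axes: x right, y down, z forward; pixel columns grow to the right and rows downward; lengths in m; the calibration is good to about 2 mm. A picture is of the moment at which its call begins: read the wrist's pose just before it.
- bot.job_done(): hands the job in, once; it reports no verdict.
The state is a dict: "clock": time; "qpos": joint angles; "qd": joint speeds; "joint_efforts": joint torques, N m; "position": TCP position; "tool_rot": TCP orientation; "force": force on the tool from outside, world axes, zero at the start; "moment": the same for the moment, N m; "grip_width": finger opening in m.
Only numpy, scipy, OpenCV 4.12 (cv2) and the standard library are available. Lean on these libraries where they do the work, as an engineer would, in place of code of your own. Each camera call takes 0.05 s, during which the arm holds its last target. There are 200 camera calls.

## Working session

There is one attempt and no reset: what is moved stays moved. The work goes in short steps, Python scripts to look and compute and a tool call to move; the robot and the scene stay as the last step left them, time stands still between calls to the robot, and variables do not carry over. Pictures are saved under pics/ and viewed, about 8 in all and at most 12, crops included, and the job is handed in when it is done.

Besides the shell and the picture viewer there is one more tool, called after "Emit:" as name(argument=value, ...), one argument or row to a line, values as JSON. arm_command: Moves the arm, as the interface text tells. Its arguments: {"type":"object","properties":{"targets":{"type":"array"},"grip":{"type":"number"},"grip_force":{"type":"number"}},"required":["targets"]}

```bash
mkdir -p pics && python3 - <<'E'
from workcell import bot
import cv2,numpy as np
s=bot.observe();print({k:np.round(v,3).tolist() for k,v in s.items()})
for n in("scene","top"):
    f=bot.grab_frame(n);cv2.imwrite(f"pics/{n}0.png",f["color"][:,:,::-1])
    np.savez(f"{n}0.npz",**f)
    print(n,f["fov_y"],f["R"],f["t"])
E
```

```text
{'clock': 0.0, 'qpos': [-1.293, 0.522, -0.036, 1.6, 0.021, 1.021, -0.113], 'qd': [-0.002, -0.0, 0.0, -0.0, 0.002, -0.0, 0.0], 'joint_efforts': [-0.001, -92.71, 1.979, -36.991, 0.018, 0.008, -0.0], 'position': [0.213, 0.587, 0.248], 'tool_rot': [3.142, 0.001, 1.223], 'force': [-0.335, -0.527, -0.648], 'moment': [0.032, -0.046, -0.006], 'grip_width': 0.085}
scene 48.283721295471324 [[-0.57922944  0.81511732  0.00877541]
 [ 0.4529998   0.33081817 -0.827859  ]
 [-0.67770528 -0.47554504 -0.5608676 ]] [ 0.1857588  -0.21375902  2.05012483]
top 53.120777167043684 [[ 0.01352745 -0.99980337 -0.01449905]
 [-0.99746562 -0.01248    -0.07004701]
 [ 0.06985229  0.01540986 -0.99743832]] [0.14261085 0.52072138 1.26841899]
```

View pics/top0.png

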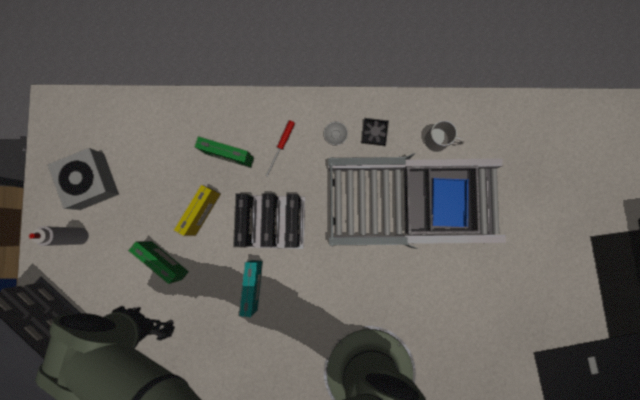

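View pics/scene0.png

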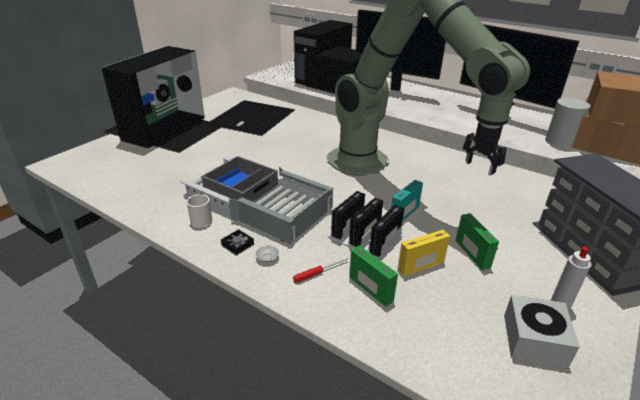

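The top view shows three black cases at (244,219), (268,219) and (292,219). Their look-alikes are teal (250,288), yellow (196,210) and green (223,151) and (158,261). The tote is at (443,200) with its narrow compartment at about (417,200). The bay with the end stop is at the left end of the track, about x=330. Next I'll measure these points.

```bash
cat > h.py <<'E'
import numpy as np,cv2
def cloud(f,R=None,t=None):
    d=f["depth"];h,w=d.shape;F=h/2/np.tan(np.radians(float(f["fov_y"]))/2)
    v,u=np.mgrid[:h,:w];P=np.dstack([(u-f["cx"])*d/F,(v-f["cy"])*d/F,d])
    if R is None:R,t=f["R"],f["t"]
    return (P-t)@R   # R^T(P-t)
E
python3 - <<'E'
from h import *
f=np.load("top0.npz");W=cloud(f);c=f["color"].astype(int)
z=W[...,2]
def box(m,name):
    p=W[m][:,:2].astype(np.float32)
    (cx,cy),s,a=cv2.minAreaRect(p);print(name,m.sum(),np.round([cx,cy],4),np.round(s,3),round(a,1),"z",np.round(np.percentile(z[m],[5,50,95]),3))
v,u=np.mgrid[:400,:640]
for n,a,b in(("c",230,257),("b",257,281),("a",281,305)):
    m=(u>=a)&(u<b)&(v>185)&(v<255)&(z>0.095)&(z<.14);box(m,n)
roi=(u>320)&(u<510)&(v>145)&(v<255)
box(roi&(z>0.04)&(z<.16),"trackall")
print("z row200"); print(np.round(z[200,320:510:3]*1000).astype(int)); print(np.round(W[200,320:510:3,1]*1000).astype(int))
for col in(370,417,460,485):
  print(col,"y",np.round(W[200,col,1],3)); print(np.round(z[150:252:2,col]*1000).astype(int)); 
  print(np.round(W[150:252:2,col,0]*1000).astype(int))
E
python3 - <<'E'
import cv2
a=cv2.imread('pics/top0.png')[140:260,225:510]
cv2.imwrite('pics/crop1.png',cv2.resize(a,None,fx=2.8,fy=2.8,interpolation=cv2.INTER_CUBIC))
E
```

```text
c 724 [0.4726 0.3965] [0.038 0.158] 89.3 z [0.104 0.117 0.121]
b 699 [0.4742 0.3174] [0.037 0.158] 89.5 z [0.109 0.118 0.121]
a 685 [0.472  0.2445] [0.037 0.158] 89.2 z [0.112 0.117 0.122]
trackall 11034 [ 0.555  -0.1362] [0.323 0.542] 1.5 z [0.042 0.054 0.108]
z row200
[  5  -3   3   1  96  40  48  36   0  44  48  35  -2  39  44  37   4  35
  40   1  -1  38  49  -3  -2  40  45  35  52 101  50  47  49  52  48  52
  87  52  73  49  51  55  54  49  52  51  57  46  53  72  48  79 107  40
  47  43  11  37  42  44   3   1   0   3]
[ 162  152  142  133  123  113  104   94   84   76   66   56   44   37
   28   18    6   -1  -10  -24  -34  -39  -47  -64  -73  -76  -85  -96
 -102 -102 -122 -132 -140 -149 -159 -168 -169 -187 -190 -206 -215 -223
 -233 -243 -252 -262 -269 -282 -289 -292 -309 -308 -307 -341 -347 -358
 -380 -379 -386 -395 -422 -432 -442 -451]
370 y -0.001
[  1  -1  -5   1  98  97  94  95  69  54  12  -2   5  -1  -1   1   2  -5
   0  -2   2  -4  -4  -1   4   2  -2   0  -4   0   0   2   0  -3  -2   1
   1   0  -1   7   2   1   4  71  97 103  96  98  -2  -1   3]
[711 705 699 691 666 
[... 722 characters left out ...]
  56  55  51  55  53  54  53  51  51  51  50  53  48
  52  57  52  45  46 112  -3  71  64  65  63  -1  -1   2  -4]
[715 708 701 695 689 668 662 656 642 636 639 634 627 621 615 607 602 595
 589 583 576 570 564 557 551 545 539 532 526 520 514 508 501 495 489 483
 476 470 464 458 452 444 439 433 427 421 414 407 401 394 388]
485 y -0.358
[ 0  0  0  1 -2 67 69 66 71 26 11  8 -4  1 -1 -3  0 -3  2 41 42 43 42 42
 44 43 45 43 44 42 49 43 47 42 44 43 42 42 39 45 48 45  1 67 68 69 73  0
 -3 -1 -3]
[715 709 702 695 689 669 663 657 650 651 647 641 637 629 623 617 610 604
 596 585 579 572 566 560 553 547 540 534 528 522 515 509 503 497 490 484
 478 471 465 459 453 446 440 434 428 422 416 408 402 395 389]
```

View pics/crop1.png

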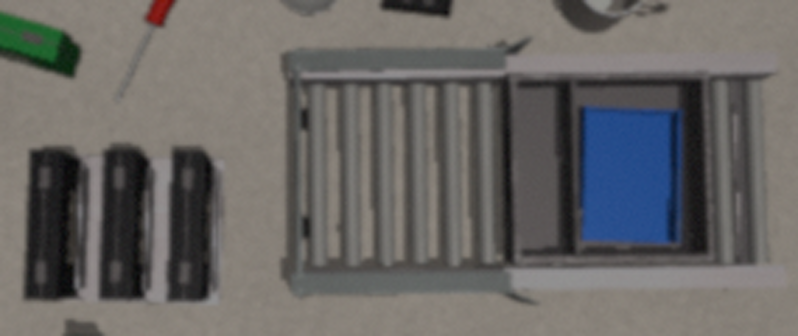

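The crop confirms that the three black cases are in crop (50,220), (123,220), (190,220). The narrow compartment is at crop (540,170), on the bay side, and the blue bracket is in the rear compartment. First I square the tool (yaw to 90°) and move over the rack.

Emit:
arm_command(
  targets=[
    [0, 0, 0, 0, 0, -6.6],
    [0, 0, 0, 0, 0, -6.6],
    [0, 0, 0, 0, 0, -6.6],
  ],
  grip=68,
)

```text
clock: 0.4
position: [0.2125, 0.5869, 0.2467]
tool_rot: [-3.141, 0.003, 1.579]
force: [0.1, 0.7, 0.3]
grip_width: 0.0581
```

Emit:
arm_command(
  targets=[
    [-34, 30, 0, 0, 0, 0],
    [-34, 33, 0, 0, 0, 0],
    [-34, 33, 0, 0, 0, 0],
    [-34, 33, 0, 0, 0, 0],
    [-34, 33, 0, 0, 0, 0],
    [-34, 33, 0, 0, 0, 0],
    [-34, 33, 0, 0, 0, 0],
    [0, 0, 0, 0, 0, 0],
  ],
)

```text
clock: 1.2
position: [0.4499, 0.3423, 0.2441]
tool_rot: [-3.138, 0.006, 1.587]
force: [-0.9, 0.6, 0.6]
grip_width: 0.0581
```

```bash
cat >> h.py <<'E'
from scipy.spatial.transform import Rotation as Ro
def wrist(bot):
    s=bot.observe();f=bot.grab_frame("wrist")
    Rt=Ro.from_euler("xyz",s["tool_rot"]).as_matrix();H=np.array(f["hand_eye"])
    Rc=Rt@H[:3,:3];p=Rt@H[:3,3]+s["position"]
    return s,f,cloud(f,Rc.T,-Rc.T@p)
E
python3 - <<'E'
from h import *
from workcell import bot
s,f,W=wrist(bot);z=W[...,2];print(s["force"],s["tool_rot"],np.array(f["hand_eye"]).round(3).tolist())
cv2.imwrite("pics/w1.png",f["color"][:,:,::-1])
m=(z>.108)&(z<.13)&(f["depth"]>.05)
n,l,st,c=cv2.connectedComponentsWithStats(m.astype(np.uint8))
for i in range(1,n):
    if st[i,4]<800:continue
    k=l==i;r=cv2.minAreaRect(W[k][:,:2].astype(np.float32));print(st[i],np.round(r[0],4),np.round(r[1],3),round(r[2],1),np.round(np.median(z[k]),4))
E
```

```text
[-0.88278357  0.64949714  0.5562481 ] [-3.13781286  0.00620045  1.58741126] [[1.0, 0.001, -0.0, -0.001], [-0.001, 0.952, 0.307, -0.078], [0.0, -0.307, 0.952, -0.125], [0.0, 0.0, 0.0, 1.0]]
[ 331    0   59   69 3440] [0.3287 0.3659] [0.036 0.044] 85.3 0.1117
[ 172  127   59  182 7702] [0.4745 0.245 ] [0.037 0.158] 89.3 0.1176
[ 269  129   48  185 8104] [0.4763 0.3179] [0.036 0.161] 89.4 0.1176
[ 360  129   63  185 7224] [0.4751 0.3973] [0.037 0.161] 89.3 0.1175
[ 486  173  154  153 6956] [0.499  0.5465] [0.038 0.15 ] 60.4 0.1115
```

View pics/w1.png

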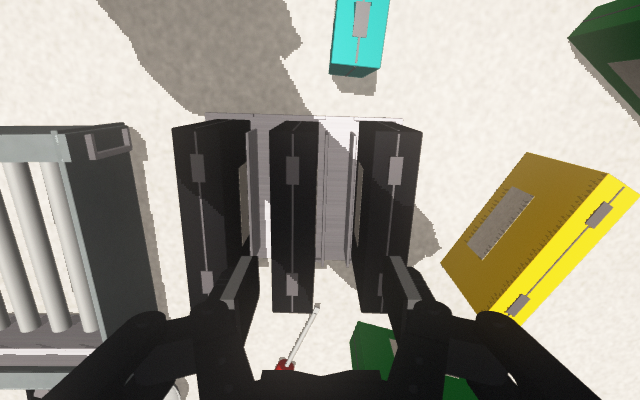

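The wrist view shows the cases at px (210,215), (293,215) and (390,215). They are 36 x 160 mm with tops at 0.1176 m, which fits the description. I'll start with the middle one.

Emit:
arm_command(
  targets=[
    [-24, 25, 0, 0, 0, 1.6],
    [0, 0, 30, 0, 0, 0],
    [0, 0, 35, 0, 0, 0],
    [0, 0, 0, 0, 0, 0],
  ],
)

```text
clock: 1.65
position: [0.4718, 0.3234, 0.1776]
tool_rot: [-3.137, 0.003, 1.564]
force: [-0.1, -0.5, 0.1]
grip_width: 0.0579
```

Emit:
arm_command(
  targets=[
    [-5.5, 4, 0, 0, 0, 0],
    [0, 0, 30, 0, 0, 0],
    [0, 0, 30, 0, 0, 0],
    [0, 0, 25, 0, 0, 0],
    [0, 0, 0, 0, 0, 0],
  ],
)

```text
clock: 2.15
position: [0.4773, 0.3216, 0.0976]
tool_rot: [3.141, -0.002, 1.568]
force: [-0.5, -0.7, 0.4]
grip_width: 0.0581
```

Emit:
arm_command(
  targets=[
    [0, 0, 0, 0, 0, 0],
    [0, 0, 0, 0, 0, 0],
    [0, 0, 0, 0, 0, 0],
    [0, 0, 0, 0, 0, 0],
    [0, 0, 0, 0, 0, 0],
  ],
  grip=0,
  grip_force=50,
)

```text
clock: 2.65
position: [0.4788, 0.3234, 0.104]
tool_rot: [3.137, -0.006, 1.569]
force: [-2.1, 0.5, -1.8]
grip_width: 0.0355
```

Emit:
arm_command(
  targets=[
    [0, 0, -6, 0, 0, 0],
    [0, 0, -8, 0, 0, 0],
    [0, 0, -8, 0, 0, 0],
    [0, 0, 0, 0, 0, 0],
    [0, 0, 0, 0, 0, 0],
    [0, 0, 0, 0, 0, 0],
  ],
)

```text
clock: 3.25
position: [0.4796, 0.3236, 0.1294]
tool_rot: [3.134, -0.008, 1.568]
force: [0.3, -0.0, -1.6]
grip_width: 0.0355
```

Emit:
arm_command(
  targets=[
    [0, 0, 10, 0, 0, 0],
    [0, 0, 10, 0, 0, 0],
    [0, 0, 5, 0, 0, 0],
    [0, 0, 3, 0, 0, 0],
  ],
)

```text
clock: 3.65
position: [0.4798, 0.3242, 0.101]
tool_rot: [3.134, -0.008, 1.568]
force: [-9.6, -5.9, 56.5]
grip_width: 0.0348
```

Emit:
arm_command(
  targets=[
    [0, 0, 3, 0, 0, 0],
    [0, 0, 0, 0, 0, 0],
  ],
)

```text
clock: 3.85
position: [0.4799, 0.3243, 0.1012]
tool_rot: [3.133, -0.008, 1.568]
force: [-1.0, -1.0, -1.5]
grip_width: 0.0357
```

Case b pulls down only about 1.6 N, so it is empty, and it is back on the floor of its slot. Now I release it and go to a.

Emit:
arm_command(
  targets=[
    [0, 0, 0, 0, 0, 0],
    [0, 0, 0, 0, 0, 0],
    [0, 0, -25, 0, 0, 0],
    [0, 0, -30, 0, 0, 0],
    [0, 0, -20, 0, 0, 0],
    [0, 0, 0, 0, 0, 0],
  ],
  grip=68,
)

```text
clock: 4.45
position: [0.4783, 0.3231, 0.1744]
tool_rot: [3.138, -0.005, 1.568]
force: [0.3, 0.8, -0.5]
grip_width: 0.058
```

Emit:
arm_command(
  targets=[
    [-38, -2, 0, 0, 0, 0.5],
    [-38, -2, 0, 0, 0, 0],
    [0, 0, 0, 0, 0, 0],
    [0, 0, 0, 0, 0, 0],
  ],
)

```text
clock: 4.85
position: [0.4727, 0.2451, 0.1706]
tool_rot: [3.14, -0.004, 1.561]
force: [0.3, -0.4, -0.1]
grip_width: 0.0579
```

Emit:
arm_command(
  targets=[
    [0, 1, 30, 0, 0, 0],
    [0, 0, 30, 0, 0, 0],
    [0, 0, 14, 0, 0, 0],
    [0, 0, 0, 0, 0, 0],
  ],
)

```text
clock: 5.25
position: [0.4738, 0.248, 0.0922]
tool_rot: [3.14, -0.005, 1.563]
force: [0.4, 0.3, 0.3]
grip_width: 0.0579
```

Emit:
arm_command(
  targets=[
    [0, 0, 0, 0, 0, 0],
    [0, 0, 0, 0, 0, 0],
    [0, 0, 0, 0, 0, 0],
    [0, 0, 0, 0, 0, 0],
  ],
  grip=0,
)

```text
clock: 5.65
position: [0.4736, 0.249, 0.093]
tool_rot: [3.141, -0.005, 1.564]
force: [-0.5, -0.3, -5.2]
grip_width: 0.0357
```

Emit:
arm_command(
  targets=[
    [0, 0, -5, 0, 0, 0],
    [0, 0, -8, 0, 0, 0],
    [0, 0, -8, 0, 0, 0],
    [0, 0, 0, 0, 0, 0],
    [0, 0, 0, 0, 0, 0],
    [0, 0, 0, 0, 0, 0],
  ],
)

```text
clock: 6.25
position: [0.4739, 0.2492, 0.1173]
tool_rot: [3.139, -0.006, 1.564]
force: [-0.3, -0.3, -6.5]
grip_width: 0.0356
```

Case a pulls 6.5 N, so it is the full one. I'll lift it clear and refine the tote position with averaged top frames.

Emit:
arm_command(
  targets=[
    [0, 0, -20, 0, 0, 0],
    [0, 0, -30, 0, 0, 0],
    [0, 0, -35, 0, 0, 0],
    [0, 0, -35, 0, 0, 0],
    [0, 0, 0, 0, 0, 0],
  ],
)

```text
clock: 6.75
position: [0.4725, 0.2478, 0.2394]
tool_rot: [-3.14, -0.004, 1.564]
force: [0.1, 1.0, -7.1]
grip_width: 0.0355
```

```bash
python3 - <<'E'
from h import *
from workcell import bot
F=[bot.grab_frame("top") for _ in range(3)];f=dict(F[0]);cv2.imwrite("pics/top1.png",f["color"][:,:,::-1])
W=np.mean([cloud(g) for g in F],0);z=W[...,2];x=W[...,0];y=W[...,1]
m=(x>.42)&(x<.66)&(y<-.09)&(y>-.33)&(z>.098)&(z<.125)
r=cv2.minAreaRect(W[m][:,:2].astype(np.float32));print("tote",m.sum(),r,z[m].mean())
P=W[m]
for nm,k in(("front",y[m]>-.115),("rear",y[m]<-.295)):
    q=P[k];a=np.polyfit(q[:,0],q[:,1],1);print(nm,len(q),a,np.percentile(q[:,1],[2,50,98]).round(4))
for nm,k in(("lo",x[m]<.46),("hi",x[m]>.62)):
    q=P[k];a=np.polyfit(q[:,1],q[:,0],1);print(nm,len(q),a,np.percentile(q[:,0],[2,50,98]).round(4))
for nm,k in(("railhi",(x>.645)&(x<.68)&(y<-.13)&(y>-.36)&(z>.058)&(z<.078)),("raillo",(x<.437)&(x>.39)&(y<-.13)&(y>-.36)&(z>.058)&(z<.078))):
    q=W[k];a=np.polyfit(q[:,1],q[:,0],1);print(nm,len(q),a,np.degrees(a[0]))
m=(x>.46)&(x<.62)&(y<-.15)&(y>-.19)&(z>.085)&(z<.115)
print("div",m.sum(),np.percentile(y[m],[2,50,98]).round(4))
m=(x>.40)&(x<.68)&(y>.1)&(y<.16)&(z>.085)&(z<.115);print("stop",m.sum(),np.percentile(y[m],[2,50,98]).round(4))
E
```

```text
tote 880 ((0.5392982363700867, -0.20288504660129547), (0.22473236918449402, 0.23618605732917786), 89.9048843383789) 0.10831278456337359
front 205 [ 0.01641502 -0.11315759] [-0.112  -0.1038 -0.091 ]
rear 223 [ 0.00952007 -0.31369272] [-0.3141 -0.3088 -0.2979]
lo 232 [-0.0227128   0.43979906] [0.4349 0.444  0.4573]
hi 239 [0.00555502 0.63879276] [0.622  0.6381 0.6521]
railhi 511 [-0.01266334  0.65810142] -0.725555975956859
raillo 576 [-0.02669995  0.41746451] -1.5297944432354973
div 155 [-0.1735 -0.1695 -0.1673]
stop 314 [0.1005 0.1236 0.1361]
```

Emit:
arm_command(
  targets=[
    [-20, 4, 0, 0, 0, -0.8],
    [-40, 8, 0, 0, 0, -0.8],
    [-45, 8, 0, 0, 0, 0],
    [-45, 8, 0, 0, 0, 0],
    [-45, 8, 0, 0, 0, 0],
    [-45, 8, 0, 0, 0, 0],
    [-45, 8, 0, 0, 0, 0],
    [-40, 7, 0, 0, 0, 0],
  ],
)

```text
clock: 7.7
position: [0.5328, -0.0828, 0.2209]
tool_rot: [-3.115, 0.001, 1.607]
force: [0.6, -0.1, -7.1]
grip_width: 0.0354
```

Emit:
arm_command(
  targets=[
    [-20, 4, 0, 0, 0, 0],
    [0, 0, 0, 0, 0, 0],
  ],
)

```text
clock: 7.9
position: [0.5361, -0.1101, 0.2171]
tool_rot: [-3.11, 0.004, 1.599]
force: [-0.5, 1.0, -5.6]
grip_width: 0.0356
```

Emit:
arm_command(
  targets=[
    [-20, 4, 0, -1.8, 0, 0.3],
    [-4, 2, 0, 0, 0, 0.3],
    [0, 0, 0, 0, 0, 0],
    [0, 0, 0, 0, 0, 0],
  ],
)

```text
clock: 8.3
position: [0.5405, -0.1332, 0.2114]
tool_rot: [-3.133, 0.002, 1.588]
force: [0.0, 0.9, -6.5]
grip_width: 0.0353
```

```bash
python3 - <<'E'
from h import *
from workcell import bot
s,f,W=wrist(bot);print(s["position"],s["tool_rot"],s["force"])
a=f["color"][:,:,::-1];b=bot.grab_frame("top")["color"][130:260,310:520,::-1]
cv2.imwrite("pics/w2.png",np.vstack([a,cv2.resize(b,(323,200))[:, :323] if 0 else cv2.copyMakeBorder(cv2.resize(b,(323,200)),0,0,0,317,cv2.BORDER_CONSTANT)]))
E
```

```text
[ 0.54050784 -0.13318879  0.21136417] [-3.13298844e+00  1.95060651e-03  1.58827758e+00] [ 5.86222112e-03  9.14937734e-01 -6.47522727e+00]
```

View pics/w2.png

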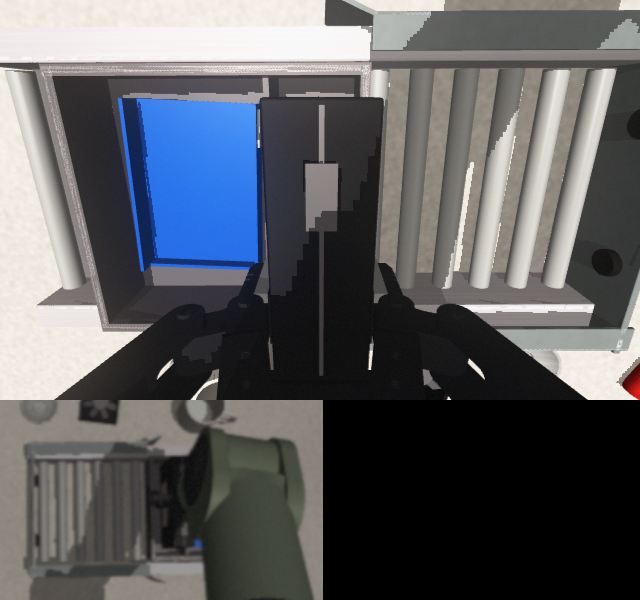

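The wrist view shows the case held at px (320,230), above the compartment between the divider (265,80) and the front wall (375,90). Next I lower it in stages.

Emit:
arm_command(
  targets=[
    [-3, 0, 10, -0.4, 0, 0],
    [0, 0, 18, 0, 0, 0],
    [0, 0, 18, 0, 0, 0],
    [0, 0, 6, 0, 0, 0],
    [0, 0, 0, 0, 0, 0],
  ],
)

```text
clock: 8.9
position: [0.5415, -0.1325, 0.1587]
tool_rot: [3.141, 0.001, 1.594]
force: [0.8, -0.2, -5.5]
grip_width: 0.0357
```

Emit:
arm_command(
  targets=[
    [0, 0, 3, 0, 0, 0],
    [0, 0, 3, 0, 0, 0],
    [0, 0, 0, 0, 0, 0],
  ],
)

```text
clock: 9.2
position: [0.5423, -0.1321, 0.1539]
tool_rot: [3.139, 0.001, 1.595]
force: [-0.3, 0.4, -5.3]
grip_width: 0.0355
```

Emit:
arm_command(
  targets=[
    [-4, 0, 3, 0, 0, 0],
    [0, 0, 4, 0, 0, 0],
    [0, 0, 4, 0, 0, 0],
    [0, 0, 2, 0, 0, 0],
    [0, 0, 0, 0, 0, 0],
  ],
)

```text
clock: 9.7
position: [0.5428, -0.1368, 0.1404]
tool_rot: [3.138, 0.002, 1.594]
force: [0.2, 0.3, -6.0]
grip_width: 0.0349
```

Emit:
arm_command(
  targets=[
    [0, 0, 1.5, 0, 0, 0],
    [0, 0, 1.5, 0, 0, 0],
  ],
)

```text
clock: 9.9
position: [0.5429, -0.1368, 0.1374]
tool_rot: [3.138, 0.002, 1.594]
force: [-0.1, -0.0, -6.2]
grip_width: 0.0353
```

Emit:
arm_command(
  targets=[
    [0, 0, 1.5, 0, 0, 0],
    [0, 0, 1.5, 0, 0, 0],
  ],
)

```text
clock: 10.1
position: [0.5433, -0.137, 0.1349]
tool_rot: [3.137, 0.002, 1.594]
force: [-8.2, 1.3, 25.2]
grip_width: 0.0355
```

Emit:
arm_command(
  targets=[
    [0, 0, 1.5, 0, 0, 0],
  ],
)

```text
clock: 10.2
position: [0.5434, -0.1372, 0.1347]
tool_rot: [3.137, 0.002, 1.593]
force: [-14.0, 2.3, 38.5]
grip_width: 0.0357
```

Contact at TCP z 0.135, as predicted (0.136). I relax the push and then release.

Emit:
arm_command(
  targets=[
    [0, 0, 0, 0, 0, 0],
  ],
)

```text
clock: 10.3
position: [0.5434, -0.1373, 0.1353]
tool_rot: [3.136, 0.002, 1.593]
force: [0.2, 0.5, -6.8]
grip_width: 0.0353
```

Emit:
arm_command(
  targets=[
    [0, 0, 0, 0, 0, 0],
    [0, 0, 0, 0, 0, 0],
    [0, 0, 0, 0, 0, 0],
  ],
  grip=60,
)

```text
clock: 10.6
position: [0.5443, -0.1374, 0.136]
tool_rot: [3.134, 0.002, 1.593]
force: [-0.1, 1.4, 0.1]
grip_width: 0.0511
```

Emit:
arm_command(
  targets=[
    [0, 0, -15, 0, 0, 0],
    [0, 0, -30, 0, 0, 0],
    [0, 0, -40, 0, 0, 0],
    [0, 0, -20, 0, 0, 0],
    [0, 0, 0, 0, 0, 0],
  ],
)

```text
clock: 11.1
position: [0.5436, -0.137, 0.244]
tool_rot: [3.135, 0.002, 1.594]
force: [0.8, 0.1, 0.0]
grip_width: 0.0511
```

```bash
python3 - <<'E'
from h import *
from workcell import bot
s,f,W=wrist(bot);print(s["position"],s["tool_rot"],s["force"],s["grip_width"])
z=W[...,2];m=(z>.15)&(z<.175)&(W[...,1]>-.2)&(W[...,1]<-.08)&(f["depth"]>.1)
q=W[m];print(m.sum(),cv2.minAreaRect(q[:,:2].astype(np.float32)),np.median(q[:,2]))
cv2.imwrite("pics/w3.png",f["color"][:,:,::-1])
E
```

```text
[ 0.54358507 -0.13703935  0.24402301] [3.13498333e+00 2.11977976e-03 1.59359529e+00] [0.79698944 0.10378276 0.01205591] 0.0511190874776272
12067 ((0.5459405779838562, -0.13850334286689758), (0.15939947962760925, 0.03625554218888283), 1.318966269493103) 0.160585986165784
```

View pics/w3.png

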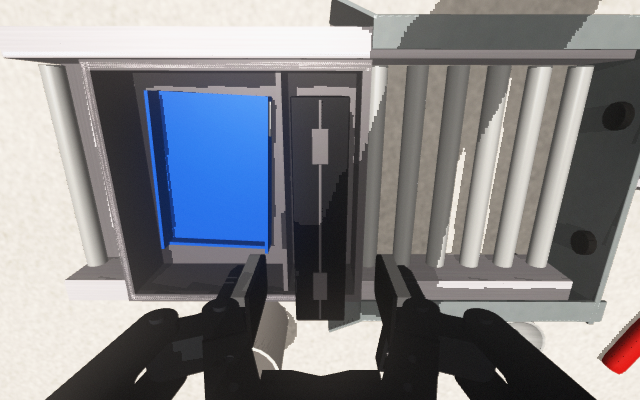

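The case stands in the compartment: its top is at 0.1606 m (0.049 + 0.112), its centre at (0.546,-0.138), and it is parallel to the walls. Next I move behind the tote with the gripper shut.

Emit:
arm_command(
  targets=[
    [-30, 0, 0, 0, 0, 0],
    [-40, 0, 0, 0, 0, 0],
    [-45, 0, 0, 0, 0, 0],
    [-45, 0, 0, 0, 0, 0],
    [-45, 0, 0, 0, 0, 0],
    [-25, 0, 0, 0, 0, 0],
    [0, 0, 0, 0, 0, 0],
    [0, 0, 0, 0, 0, 0],
  ],
  grip=0,
)

```text
clock: 11.95
position: [0.547, -0.373, 0.2318]
tool_rot: [-3.138, -0.003, 1.598]
force: [0.2, 0.2, 1.1]
grip_width: -0.0001
```

```bash
python3 -c "
from workcell import bot
s=bot.observe();print(s['qpos'],s['position'],s['tool_rot'],s['grip_width'])"
```

```text
[ 0.45523079  0.60256071  0.08547725  1.50938457 -0.05705807  1.03732712
  2.15338028] [ 0.54698857 -0.37300387  0.2318345 ] [-3.13750104 -0.00337222  1.59836879] -0.00011669101443226486
```

Emit:
arm_command(
  targets=[
    [0, -5, 30, 0, 0, 0],
    [0, 0, 40, 0, 0, 0],
    [0, 0, 40, 0, 0, 0],
    [0, 0, 22, 0, 0, 0],
    [0, 0, 0, 0, 0, 0],
    [0, 0, 0, 0, 0, 0],
  ],
)

```text
clock: 12.55
position: [0.5426, -0.3656, 0.0935]
tool_rot: [-3.137, -0.007, 1.605]
force: [0.4, -0.2, 0.9]
grip_width: 0.0001
```

Emit:
arm_command(
  targets=[
    [12, 0, 0, 0, 0, 0],
    [12, 0, 0, 0, 0, 0],
    [5, 0, 0, 0, 0, 0],
    [5, 0, 0, 0, 0, 0],
    [5, 0, 0, 0, 0, 0],
    [6, 0, 0, 0, 0, 0],
    [7, 0, 0, 0, 0, 0],
    [8, 0, 0, 0, 0, 0],
  ],
)

```text
clock: 13.35
position: [0.5426, -0.3015, 0.0992]
tool_rot: [3.139, -0.003, 1.605]
force: [0.9, -2.1, -1.7]
grip_width: -0.0006
```

The tool is in contact and rolling, with about 2 N of reaction. I keep pushing and trim the height.

Emit:
arm_command(
  targets=[
    [10, 0, 1, 0, 0, 0],
    [10, 0, 1, 0, 0, 0],
    [10, 0, 1, 0, 0, 0],
    [10, 0, 1, 0, 0, 0],
    [10, 0, 1, 0, 0, 0],
    [10, 0, 1, 0, 0, 0],
    [10, 0, 1, 0, 0, 0],
    [10, 0, 1, 0, 0, 0],
  ],
)

```text
clock: 14.15
position: [0.5398, -0.2149, 0.0912]
tool_rot: [3.139, -0.002, 1.605]
force: [1.0, -3.7, 2.1]
grip_width: 0.0002
```

Emit:
arm_command(
  targets=[
    [10, 0, 1, 0, 0, 0],
    [10, 0, 1, 0, 0, 0],
    [10, 0, 1, 0, 0, 0],
    [10, 0, 1, 0, 0, 0],
    [10, 0, 1, 0, 0, 0],
  ],
)

```text
clock: 14.65
position: [0.5387, -0.1618, 0.0885]
tool_rot: [3.136, -0.0, 1.604]
force: [-5.9, -3.7, 25.6]
grip_width: 0.0
```

An unexpected vertical force of 25 N came up, so I check before going on.

Emit:
arm_command(
  targets=[
    [-2, 0, -4, 0, 0, 0],
  ],
)

```text
clock: 14.75
position: [0.5386, -0.1614, 0.0924]
tool_rot: [3.136, -0.001, 1.606]
force: [1.0, -1.3, -0.7]
grip_width: -0.0003
```

```bash
python3 - <<'E'
from h import *
from workcell import bot
s,f,W=wrist(bot);print(s["position"],s["tool_rot"],s["force"])
g=bot.grab_frame("scene")["color"][110:260,150:400]
cv2.imwrite("pics/w4.png",np.vstack([cv2.resize(f["color"],(480,300)),cv2.resize(g,(480,288))])[:,:,::-1])
E
```

```text
[ 0.53863536 -0.16136384  0.09242796] [ 3.13644952e+00 -1.22880212e-03  1.60567813e+00] [ 0.98883869 -1.29425441 -0.73854516]
```

View pics/w4.png

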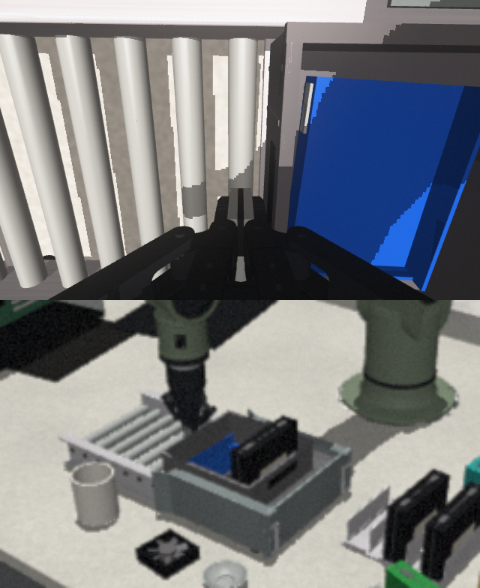

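The fingers are behind the rear wall and the case is upright. The 25 N was the finger linkage touching the wall's rim when the tool sank below 0.09, so I keep z at about 0.097.

Emit:
arm_command(
  targets=[
    [0, 0, -5, 0, 0, 0],
    [6, 0, 0, 0, 0, 0],
    [8, 0, 0, 0, 0, 0],
    [8, 0, 0, 0, 0, 0],
  ],
)

```text
clock: 15.25
position: [0.5377, -0.141, 0.0977]
tool_rot: [3.136, 0.0, 1.602]
force: [1.2, -1.8, 1.1]
grip_width: 0.0003
```

Emit:
arm_command(
  targets=[
    [6, 0, 0, 0, 0, 0],
    [5, 0, 0, 0, 0, 0],
    [5, 0, 0, 0, 0, 0],
  ],
)

```text
clock: 15.55
position: [0.5373, -0.1225, 0.0976]
tool_rot: [3.136, -0.0, 1.603]
force: [-0.4, -1.0, 0.7]
grip_width: -0.0002
```

Emit:
arm_command(
  targets=[
    [4, 0, 0, 0, 0, 0],
    [4, 0, 0, 0, 0, 0],
    [4, 0, 0, 0, 0, 0],
  ],
)

```text
clock: 15.85
position: [0.5369, -0.1092, 0.0975]
tool_rot: [3.136, -0.0, 1.603]
force: [2.0, -1.8, 1.3]
grip_width: -0.0003
```

Emit:
arm_command(
  targets=[
    [3, 0, 0, 0, 0, 0],
    [3, 0, 0, 0, 0, 0],
  ],
)

```text
clock: 16.05
position: [0.5368, -0.1076, 0.0979]
tool_rot: [3.134, 0.006, 1.6]
force: [2.1, -26.6, 0.5]
grip_width: 0.0
```

The tote reached the stop: the force rose to 27 N at y = -0.108, where the track geometry puts it. I back off and check.

Emit:
arm_command(
  targets=[
    [1, 0, 0, 0, 0, 0],
    [0, 0, 0, 0, 0, 0],
    [-6, 0, 0, 0, 0, 0],
    [-20, 0, 0, 0, 0, 0],
    [-25, 0, -10, 0, 0, 0],
    [-20, 0, -40, 0, 0, 0],
    [0, 0, -45, 0, 0, 0],
    [0, 0, -45, 0, 0, 0],
  ],
)

```text
clock: 16.85
position: [0.5341, -0.1798, 0.2364]
tool_rot: [-3.136, 0.002, 1.6]
force: [0.5, 0.3, 0.1]
grip_width: -0.0001
```

Emit:
arm_command(
  targets=[
    [-40, 0, -30, 0, 0, 0],
    [-45, 0, 0, 0, 0, 0],
    [-45, 0, 0, 0, 0, 0],
    [-45, 0, 0, 0, 0, 0],
    [-20, 0, 0, 0, 0, 0],
    [0, 0, 0, 0, 0, 0],
    [0, 0, 0, 0, 0, 0],
  ],
)

```text
clock: 17.55
position: [0.541, -0.381, 0.2746]
tool_rot: [3.139, 0.002, 1.604]
force: [0.9, 0.3, -0.2]
grip_width: -0.0
```

```bash
python3 - <<'E'
from h import *
from workcell import bot
F=[bot.grab_frame("top") for _ in range(3)];W=np.mean([cloud(g) for g in F],0);x,y,z=np.moveaxis(W,2,0)
print(bot.observe()["clock"])
m=(x>.4)&(x<.66)&(y>-.02)&(y<.12)&(z>.14)&(z<.175);print("a",cv2.minAreaRect(W[m][:,:2].astype(np.float32)),np.median(z[m]))
m=(x>.48)&(x<.6)&(y>-.13)&(y<-.06)&(z>.098)&(z<.125);print("rear",m.sum(),np.percentile(y[m],[2,50,98]))
m=(x>.48)&(x<.6)&(y>.1)&(y<.15)&(z>.085)&(z<.125);print("front+stop",m.sum(),np.percentile(y[m],[2,50,98]))
for lo,hi in((.28,.36),(.36,.44)):
    m=(x>.38)&(x<.57)&(y>lo)&(y<hi)&(z>.105)&(z<.13);print(cv2.minAreaRect(W[m][:,:2].astype(np.float32)),np.median(z[m]))
g=bot.grab_frame("scene")["color"][110:320,150:450]
cv2.imwrite("pics/f.png",np.hstack([cv2.resize(F[0]["color"][80:280,220:520],(400,267)),cv2.resize(g,(381,267))])[:,:,::-1])
E
```

```text
17.7
a ((0.5386911034584045, 0.07856957614421844), (0.15894754230976105, 0.0357893630862236), 1.6172516345977783) 0.16077391651718154
rear 103 [-0.09497861 -0.09172455 -0.08839145]
front+stop 156 [0.11086332 0.11507517 0.12997473]
((0.4737854599952698, 0.3228234350681305), (0.03641684353351593, 0.15769603848457336), 89.6409683227539) 0.12055699386535802
((0.47287222743034363, 0.3968585729598999), (0.03715714067220688, 0.15785259008407593), 89.69300842285156) 0.11751513692801412
```

View pics/f.png

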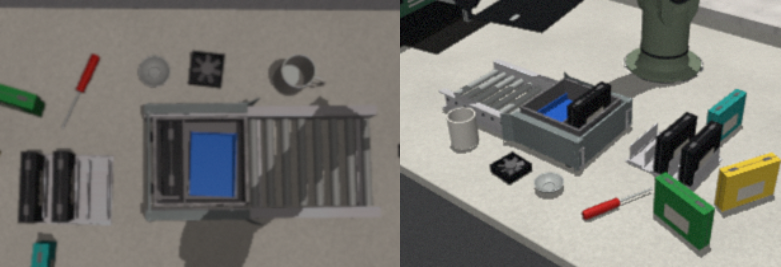

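The tote is home and the case upright, and the bystanders (screwdriver, fan, dish, mug) are where they were. Case b's top reads 3 mm high, so I check its seating before handing in.

```bash
python3 - <<'E'
from h import *
from workcell import bot
F=[bot.grab_frame("top") for _ in range(6)];W=np.mean([cloud(g) for g in F],0);x,y,z=np.moveaxis(W,2,0)
W0=cloud(np.load("top0.npz"))
for nm,V in(("now",W),("start",W0)):
  x,y,z=np.moveaxis(V,2,0)
  for lo,hi in((.295,.35),(.37,.425)):
    m=(x>.40)&(x<.545)&(y>lo)&(y<hi)&(z>.105)&(z<.135);p=V[m];c=p.mean(0)
    a=np.linalg.lstsq(np.c_[p[:,:2]-c[:2],np.ones(len(p))],p[:,2],rcond=None)[0];print(nm,c.round(4),"slopes",a.round(4),np.percentile(p[:,2],[5,50,95]).round(4))
E
```

```text
now [0.4726 0.3219 0.1202] slopes [0.0378 0.0643 0.1202] [0.1166 0.1205 0.1234]
now [0.4718 0.3956 0.1173] slopes [-0.0004  0.0628  0.1173] [0.1141 0.1176 0.1193]
start [0.4719 0.3168 0.1175] slopes [0.0043 0.0381 0.1175] [0.1132 0.1177 0.1214]
start [0.4717 0.3956 0.1173] slopes [-0.0009  0.0362  0.1173] [0.112  0.1175 0.1213]
```

Case b leans about 2° lengthwise and its centre is about 3 mm high. The slot centre sits 59 mm above the rack floor against a limit of 64 mm, and the lean limit is 0.25 rad. It stands within its slot and at rest, so handling it again would add more risk than it removes. I'm handing the job in.

```bash
python3 -c "
from workcell import bot
print(bot.job_done(),bot.observe()['clock'])"
```

```text
the job is handed in; nothing more can be done
the job is handed in; nothing more can be done
```

The job is handed in: the full case stands in the tote's narrow front compartment, and the tote is home against the end stop. It took about 18 s of the 72 s; `job_done` gives no verdict, so I don't know how it was judged.

- **Finding the full case:** Case b pulled about 1.6 N when lifted, so it was empty and I put it back. Case a pulled about 6.5 N, so it holds the drive. I did not lift case c.
- **Placing it:** I lowered case a into the narrow compartment and released it. It still stands upright after the push, with its top at 0.161 m, which is what a case resting on the tote floor should read.
- **Pushing the tote:** I pushed at about 0.1 m/s until the force rose to 27 N at the bumpers. The tote's measured position fits the home position. The other desk items look unmoved in the last picture; I did not measure them.

**What did not go cleanly:**
- **Case b:** I did not re-seat it. It leans about 2° lengthwise, with its centre about 3 mm high (59 mm above the rack floor, limit 64 mm), so it is within the limits but not perfectly seated.
- **Force peaks:** The wrist force spiked to about 56 N while I set case b down and about 38 N when case a touched the tote floor. That is firmer than the gentle set-down you asked for. Both were through the gripped case.
- **Rim contact:** During the push, what looked like the finger linkage pressed on the tote's rim with about 25 N until I raised the tool.

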